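Fit the tube block under the shaker's lip and latch it

ROBOT

A 6-joint arm with a two-finger parallel gripper is mounted at the origin on a cart in front of the work surface, level with it; the furniture and walls round the work are solid. World frame = base frame: x ahead of the robot, y to its left, z up, the work surface at z = 0. Lengths are in m, angles in rad, forces in N, time in s.
With the tool pointing down it reaches from about 0.325 to 1 m from the base axis. Payload 5.1 kg.
Tool frame: the origin (TCP) lies at the centre of the arm's flange, where the gripper is bolted on; the fingertips stand 173 mm ahead of it and the grasp point (between the pads) lies env.grip_depth ahead of it (env.grip_depth is the distance from the TCP to the grasp point, in m); z points along the fingers, y is the line along which they close (so a half turn about z gives the same grasp; the last joint's range is limited). The gripper opens to 85 mm and grips with 20 to 120 N. Pads are 22 mm wide; open, the fingers measure 114 mm over their backs; the gripper's body (76 mm by 85 mm) begins 54 mm behind the grasp point. The pads swing forward as they close: fully open they stand 13 mm farther back than shut.
Start: joints at [-0.083, 0.124, 1.65, -0, 1.367, -0.083], TCP at [0.65, -0, 0.405] pointing down, gripper open.
Joint ranges: [-2.61, 2.61], [-1.02, 2.33], [0.03, 2.71], [-1.35, 4.49], [0.32, 2.68], [-2.91, 2.91]. Speed limits (rad/s): [2.57, 2.57, 3.14, 3.14, 3.14, 3.14].

INTERFACE

Orientations are given as [roll, pitch, yaw] about the fixed x, y, z axes, in that order (R = Rz(yaw) Ry(pitch) Rx(roll)).
In Python, from cell import env, eyes gives the robot as it stands (env), with the cameras (eyes).
- The arm moves only by the shell command python3 nudge.py [OPENING] [FORCE], which reads ROWS from standard input. ROWS is a JSON object whose key "segments" holds a list of rows, 1 to 12 of them, each of 6 numbers: dx, dy, dz in shares of the most that a row can go, 1 being 50 mm, then a rotation vector rx, ry, rz in a scale on which 1.0 is 2 rad; each row shifts and turns the commanded pose from where the row before left it, along the tool's axes as they then stand; what a row does not reach is not made up. A row lasts 1/10 s, in which the tool goes at most 0.05 m and 0.15 rad, less where a joint would pass 70% of its speed; a pose out of reach is approached as far as the arm can. OPENING is the finger opening in m, set as the command begins (- or left out keeps the last). The fingers move at their own pace and stop on an object; FORCE is the grip in N (left out, the last holds). Time passes only in rows, so rows that do not move let the fingers close. It prints the time, the measured TCP pose, the force, the opening and the grip force at its end. A shift or turn number past 1, either way, is cut back to 1. Input that does not fit is refused with a message, and nothing moves.
- env.get_obs(): the state, without advancing time (a new reading comes with each control period).
- eyes.grab_frame(name): name is "scene" or "side" or "wrist"; returns the picture (400x640x3 uint8, red, green, blue); there is no depth.
- eyes.get_calibration(name): a dict with "fov_y" (degrees; the focal length in pixels is half the picture's height over the tangent of half this angle, whatever the lens; pixels are square), "cx", "cy" (the principal point, pixels), "dist" ([k1, k2, p1, p2, k3] as OpenCV has them; the pictures are not rectified), "position" and "rotation" of the camera in the world. Camera axes: x right, y up, looking along -z (the intrinsics and any distortion apply to the point x, -y, -z); pixel columns grow to the right and rows downward; lengths in m; the calibration is good to about 2 mm. A picture is of the moment at which its call begins: read the wrist's pose just before it. get_calibration takes no time and is no camera call; for the wrist camera it gives the pose at the moment of the call.
- env.finish_job(): hands the job in; it is judged then, once.
The state is a dict: "t": time; "joints": joint angles; "joint_velocities": joint speeds; "tau": joint torques, N m; "tool_pos": TCP position; "tool_rot": TCP orientation; "force": force on the tool from outside, world axes, zero at the start; "wrist_torque": the same for the moment, N m; "grip_width": finger opening in m; "gripper_force": force on a finger pad.
Only numpy, scipy, OpenCV 4.12 (cv2) and the standard library are available. Lean on these libraries where they do the work, as an engineer would, in place of code of your own. Each camera call takes 0.05 s, during which the arm holds its last target. There are 200 camera calls.

TASK

Fit the loose dark-grey metal tube block into the recess on top of the bench shaker: with the block tilted, slip its narrow tongue under the fixed lip at the back of the recess, lay the block down flat in the recess, then swing the latch lever round to its stop so that its nose lies over the block's front ledge. Do not knock over or push away the three bottles standing nearby.

Things in the scene. Friction and masses are not known exactly. Their poses are not given: they have to be found in the camera images.
- tube_block: Loose dark-grey metal tube block lying upright on the worktop, 0.25 to 0.46 kg. Origin: underside, centre of its 118 mm length; +x to the tongue, +z up. Base plate 6 mm thick: 80 wide from x=-59 to +41, then a tongue 60 wide to x=+59. On it a solid body with 3 rows of 6 wells: x=-49 to +35, y=-22 to +22, top z=34. In front of the body a ledge 10 deep. Home: origin at pocket, axes parallel.
- block_grip (a point): Centre of the top of the block's body, at (-7, 0, 34) mm in the block's frame, axes as the block's. Centre of mass within 3 mm of it in x and y. Grip the body across its 44 mm width (y), fingertips above the 6 mm base plate.
- tongue_tip (a point): Middle of the lower edge of the tongue's tip, at (59, 0, 0) mm in the block's frame, axes as the block's. The tongue is 6 mm thick, 60 mm wide; from the body to the tip is 24 mm.
- shaker: Bench shaker, fixed to the worktop: white housing 216 mm deep, 132 mm wide, aluminium tray on top with a recess for the block, sloping controls and a latch at the front. Origin: on the worktop below the centre of the recess; +x to the back, where the lip is, +y to its left, +z up. Housing x=-126 to +90 mm.
- pocket (a point): Centre of the recess floor, 70 mm above the worktop; axes as the shaker's. Flat floor, 121 mm long (x=+-60.5) and 85 wide (y=+-42.5). Front and side bars stand 8 mm above the floor, the top 3 mm of their inner edges chamfered at 45 degrees. Block and recess fit with 3 mm to spare in length, 5 in width.
- lip_edge (a point): Middle of the lower front edge of the steel lip, at (46.5, 0, 12.5) mm from pocket. The lip is 80 mm wide and overhangs 14 mm; underside 12.5 mm above the floor at this edge, falling to 9 at the back wall; top below 18. Tilt the block tongue down 10 to 14 degrees to enter: flatter, its front catches the front bar or latch; steeper, the tongue jams. Tongue tip to the back wall, then lay flat.
- latch (a joint): Latch turn, rad, about its vertical pivot: 0 = locked, at its stop, nose over the ledge, lever to the shaker's left (+y); grows anticlockwise from above, 1.57 = lever to the front (-x), stop at 2.0. Starts open, 1.25 to 1.9; above 1.2 the nose is clear of the recess. Turns with 1 to 2 N at the knob, stays where left. Passes 2.5 mm over the ledge of a block lying flat; a raised front end stops it.
- latch_pivot (a point): Latch pivot on the front bar, at (-74.5, 0, 8) mm from pocket. The latch is a flat steel bell crank, top 5.5 mm above this point (pivot screw 9): a nose 21.5 mm long, 13 wide, and at a right angle a lever with a knob.
- latch_knob (a point): Top centre of the upright black knob on the latch lever: 15 mm diameter, 22 mm high above a neck, top 43 mm above the recess floor, 42 mm from the pivot at (-sin q, cos q) in the shaker's x, y for latch value q. Pinch it from above or push it sideways. The lever's flat top is 30 mm below this point.
- stain_bottle: Bystander: amber bottle with a red cap, 58 mm diameter, 100 mm tall, standing behind the work. Origin: centre of its underside.
- diluent_bottle: Bystander: white bottle with a blue cap, 52 mm diameter, 107 mm tall, standing behind the work. Origin: centre of its underside.
- small_dropper: Bystander: small white dropper bottle, 36 mm diameter, 74 mm tall, standing in front of the work near the middle. Origin: centre of its underside.

How it is judged:
On the way:
1. The block lies flat in the recess, its tongue under the lip, while the latch is still open (x of tube_block in the frame of pocket between -0.004 and 0.004 m and y of tube_block in the frame of pocket between -0.004 and 0.004 m and z of tube_block in the frame of pocket between -0.0025 and 0.0025 m and angle between tube_block's own z axis and vertical below 0.035 rad and angle between the x axis of tube_block and the x axis of pocket, either way round below 0.08 rad and x of tongue_tip in the frame of pocket above 0.054 m and value of joint latch above 0.9 rad), for 0.2 s.
At the end, for the whole second after the job is handed in: The block lies at rest in the recess with its tongue under the lip (tip more than 54 mm behind the recess centre): origin within 4 mm of pocket in x and y and 2.5 mm in height, within 2 degrees of level, turned less than 4.5 degrees; the latch is within 0.12 rad of its locked stop (x of tube_block in the frame of pocket between -0.004 and 0.004 m and y of tube_block in the frame of pocket between -0.004 and 0.004 m and z of tube_block in the frame of pocket between -0.0025 and 0.0025 m and angle between tube_block's own z axis and vertical below 0.035 rad and angle between the x axis of tube_block and the x axis of pocket, either way round below 0.08 rad and x of tongue_tip in the frame of pocket above 0.054 m and value of joint latch below 0.12 rad and linear speed of tube_block below 0.02 m/s); the robot touches nothing.
It fails at once if A bystander bottle is pushed more than 30 mm or tipped over (distance of any of stain_bottle, diluent_bottle, small_dropper from where it was at the start of the episode above 0.03 m or angle between any of stain_bottle, diluent_bottle, small_dropper's own z axis and vertical above 0.4 rad).
It also fails if it takes over 54 s, if anything falls off the work surface, if the arm or the gripper's body presses on something with over 40 N, if the wrist force passes 120 N, or if a joint passes its speed limit or range.

## Working session

There is one attempt and no reset: what is moved stays moved. The work goes in short steps, Python scripts to look and compute and a shell command to move; the robot and the scene stay as the last step left them, time stands still between calls to the robot, and variables do not carry over. Pictures are saved under pics/ and viewed, at most 10 in all, crops included, and the job is handed in when it is done.

```bash
ls; mkdir -p pics
python3 - <<'E'
from cell import env, eyes
import cv2,numpy as np
o=env.get_obs();print(o['t'],o['tool_pos'],o['tool_rot'],o['grip_width'],env.grip_depth)
for n in ['scene','side','wrist']:
    c=eyes.get_calibration(n);print(n,c)
    cv2.imwrite(f'pics/{n}0.png',cv2.cvtColor(eyes.grab_frame(n),cv2.COLOR_RGB2BGR))
E
```

```text
cell.py
nudge.py
pics
0.0 [ 6.49742008e-01 -3.43889330e-05  4.03419427e-01] [-3.13947230e+00 -1.51887076e-04  1.57078956e+00] 0.08519062016008584 0.1547
scene {'fov_y': 52.36761482610306, 'cx': 309.3590798922865, 'cy': 199.31391691201654, 'dist': array([-0.07339651,  0.        ,  0.        ,  0.        ,  0.        ]), 'position': array([ 0.0137685 , -0.68813404,  0.63610687]), 'rotation': array([ 1.02224058,  0.0160931 , -0.72518784])}
side {'fov_y': 45.03464247155864, 'cx': 318.8868761663861, 'cy': 196.66919234551642, 'dist': array([-0.06622976,  0.        ,  0.        ,  0.        ,  0.        ]), 'position': array([0.05997261, 0.76110839, 0.47863125]), 'rotation': array([ 1.17239795, -0.0121472 , -2.50906836])}
wrist {'fov_y': 69.48738987478539, 'cx': 322.344213070106, 'cy': 202.81935040952118, 'dist': array([-0.02513258,  0.        ,  0.        ,  0.        ,  0.        ]), 'position': array([0.64896578, 0.07765281, 0.37273207]), 'rotation': array([-3.09887379e-01,  2.87289856e-03, -2.24079273e-04])}
```

View pics/scene0.png

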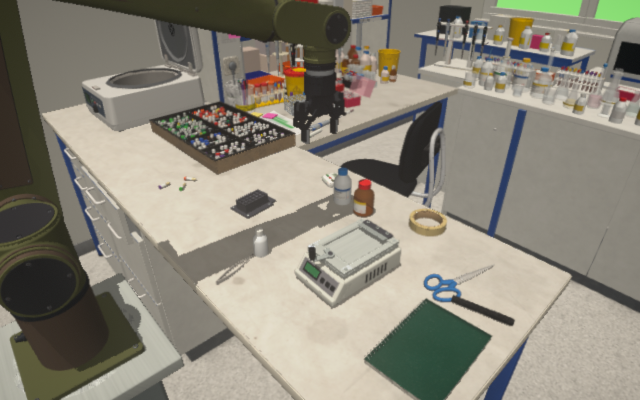

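View pics/side0.png

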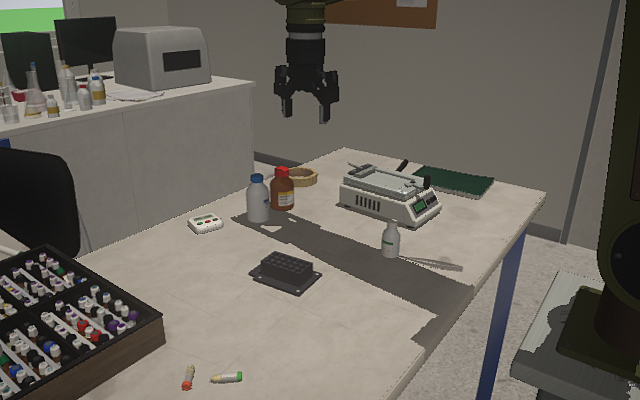

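The scene picture has the block near (253,203), the shaker near (350,262) and the dropper near (261,245). The side picture has the block near (286,272), the shaker near (390,195), the dropper near (391,240), and the blue and red capped bottles near (258,200) and (283,190).

```bash
cat > h.py <<'E'
import numpy as np,cv2
from scipy.spatial.transform import Rotation as Ro
from scipy.optimize import least_squares
def KD(c):
    f=200/np.tan(np.radians(c['fov_y']/2));return np.array([[f,0,c['cx']],[0,f,c['cy']],[0,0,1.]]),np.array(c['dist'])
def proj(c,P):
    K,D=KD(c);R=Ro.from_euler('xyz',c['rotation']).as_matrix()
    p=(np.atleast_2d(P)-c['position'])@R*[1,-1,-1]
    return cv2.projectPoints(p,np.zeros(3),np.zeros(3),K,D)[0][:,0]
def ray(c,uv):
    K,D=KD(c);n=cv2.undistortPoints(np.array([[uv]],float),K,D)[0,0]
    d=Ro.from_euler('xyz',c['rotation']).apply([n[0],-n[1],-1]);return c['position'],d/np.linalg.norm(d)
def onz(c,uv,z):
    o,d=ray(c,uv);return o+d*(z-o[2])/d[2]
def tri(obs):
    A=0;b=0
    for c,uv in obs:
        o,d=ray(c,uv);M=np.eye(3)-np.outer(d,d);A=A+M;b=b+M@o
    X=np.linalg.solve(A,b);return X,[np.round(proj(c,X)[0]-uv,1) for c,uv in obs]
E
python3 - <<'E'
from cell import env, eyes
from h import *
s,d=eyes.get_calibration('scene'),eyes.get_calibration('side')
for n,a,b in [('block top c',(254,199),(286,264)),('dropper top',(260,233),(392,222)),('blue cap',(343,170),(257,176)),('red cap',(365,183),(282,169)),('knob',(312,248),(426,178))]:
    print(n,tri([(s,a),(d,b)]))
E
```

```text
block top c (array([0.55417717, 0.17898138, 0.02419458]), [array([-0.,  0.]), array([-0., -0.])])
dropper top (array([ 0.44225934, -0.01536909,  0.06524442]), [array([ 0.7, -1. ]), array([1. , 1.1])])
blue cap (array([0.76386978, 0.02638228, 0.10211655]), [array([ 0. , -0.1]), array([0.1, 0.1])])
red cap (array([ 0.76296953, -0.05865299,  0.09488675]), [array([ 0.1, -0.2]), array([0.1, 0.2])])
knob (array([ 0.4548795 , -0.18522506,  0.10755051]), [array([-0.2,  0.4]), array([-0.3, -0.3])])
```

The rows are not in the units I measure in: shifts go in shares of 50 mm and turns go in shares of 2 rad. I convert before sending: 0.05 m is 1.

```bash
echo '{"segments": [[1,0,0,0,0,0],[1,0,0,0,0,0]]}' | python3 nudge.py
```

```text
t: 0.35
tool_pos: [0.65, 0.0998, 0.4043]
tool_rot: [-3.141, -0.0, 1.567]
force: [-0.4, 0.6, -0.2]
grip_width: 0.0851
gripper_force: 0.0
```

View pics/wrist0.png

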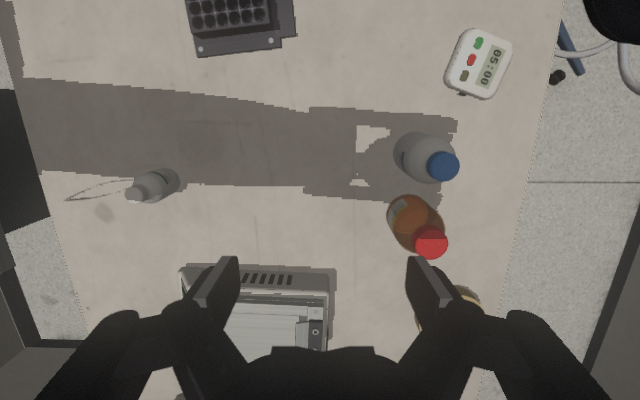

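In the wrist picture the block is at (235,20) with its tongue to +x (right). The shaker is at about (265,310), with its lip to the right. I'll turn the gripper so it closes along y and take close views of the block from two places.

Scaled: -0.04 m is -0.8, 0.025 m is 0.5, 0.1428 rad / 2 = 0.0714.

```bash
echo '{"segments": [[0.6,-0.8,0.5,0,0,0.07],[0,0,0,0,0,0.07],[0,0,0,0,0,0.0725],[0,0,0,0,0,0.0725],[0,0,0,0,0,0.0714],[0,0,0,0,0,0.0714],[0,0,0,0,0,0.0714],[0,0,0,0,0,0.0714],[0,0,0,0,0,0.0714],[0,0,0,0,0,0.0714],[0,0,0,0,0,0.0714]]}' | python3 nudge.py
echo '{"segments": [[-0.74,-0.4,0.6,0,0,0],[-0.74,-0.4,0.6,0,0,0],[-0.74,-0.5,0.6,0,0,0],[0,0,0,0,0,0]]}' | python3 nudge.py
cat > shot.py <<'E'
import sys,pickle,cv2
from cell import env, eyes
from h import *
n,tag=sys.argv[1:3]
c=eyes.get_calibration(n);o=env.get_obs();im=eyes.grab_frame(n)
cv2.imwrite(f'pics/{tag}.png',cv2.cvtColor(im,cv2.COLOR_RGB2BGR));pickle.dump(c,open(f'pics/{tag}.pkl','wb'))
print(o['t'],o['tool_pos'],o['tool_rot'])
E
python3 shot.py wrist b1
echo '{"segments": [[0,0.8,0,0,0,0],[0,0.6,0,0,0,0],[0,0,0,0,0,0]]}' | python3 nudge.py;python3 shot.py wrist b2
```

```text
t: 1.45
tool_pos: [0.6141, 0.1268, 0.3819]
tool_rot: [3.141, 0.001, -0.005]
force: [-1.2, 0.6, 0.3]
grip_width: 0.0855
gripper_force: 0.0
t: 1.85
tool_pos: [0.5023, 0.1896, 0.2892]
tool_rot: [3.139, 0.014, 0.004]
force: [0.1, 0.5, -1.0]
grip_width: 0.0855
gripper_force: 0.0
1.85 [0.5023004  0.1895671  0.28924245] [3.13887967 0.01378765 0.00445874]
t: 2.2
tool_pos: [0.5096, 0.116, 0.2981]
tool_rot: [3.141, -0.003, -0.003]
force: [0.8, -0.3, 0.9]
grip_width: 0.0857
gripper_force: 0.0
2.2 [0.50956534 0.11603367 0.29805456] [ 3.14093738e+00 -3.02303871e-03 -2.54206476e-03]
```

Scaled: 0.045 m is 0.9, 0.03 m is 0.6.

```bash
echo '{"segments": [[0,0.9,-0.3,0,0,0],[0,0.9,-0.3,0,0,0],[0,0.9,-0.2,0,0,0],[0,0.9,0,0,0,0],[0,0.9,0,0,0,0],[0,0.6,0,0,0,0],[0,0,0,0,0,0]]}' | python3 nudge.py; python3 shot.py wrist s1
echo '{"segments": [[0,0.8,0,0,0,0],[0,0.8,0,0,0,0],[0,0,0,0,0,0],[0,0,0,0,0,0]]}' | python3 nudge.py;python3 shot.py wrist s2
python3 - <<'E'
import cv2,numpy as np
r=lambda n:cv2.imread(f'pics/{n}.png')
# crop column 120..520, rows 0..300 ; 2 stacked, saved 800x600 per pair
for p in 'bs':
    a,b=r(p+'1'),r(p+'2'); cv2.imwrite(f'pics/{p}pair.png',np.hstack([cv2.resize(x,(400,250)) for x in (a,b)]))
E
```

```text
t: 2.95
tool_pos: [0.5094, -0.1394, 0.3378]
tool_rot: [3.14, -0.002, -0.003]
force: [0.1, 0.5, -0.1]
grip_width: 0.0854
gripper_force: 0.0
2.95 [ 0.50935323 -0.13939549  0.33778787] [ 3.14016482e+00 -2.32795060e-03 -3.13076074e-03]
t: 3.4
tool_pos: [0.5092, -0.2159, 0.3367]
tool_rot: [-3.141, -0.0, 0.001]
force: [0.3, -0.7, -0.0]
grip_width: 0.0856
gripper_force: 0.0
3.4 [ 0.50917514 -0.21591141  0.33668105] [-3.14097178e+00 -4.27383838e-04  1.03952856e-03]
```

View pics/bpair.png

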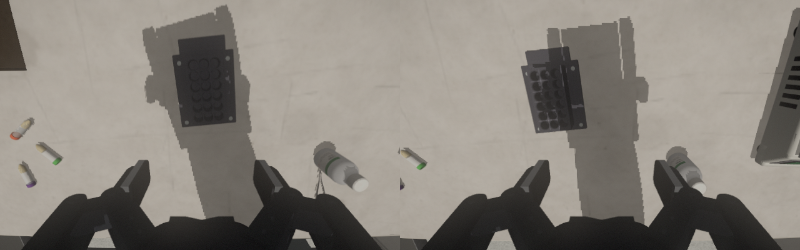

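View pics/spair.png

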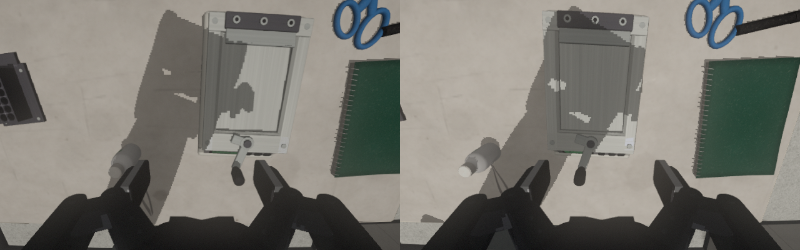

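The block pair shows the block near (205,82) and (555,92) at 0.625 scale. The shaker pair shows the recess, the black lip at the top, and the latch lever pointing to the front-left. I'll fit the block by its silhouette and enlarge the shaker.

```bash
cat > bfit.py <<'E'
import pickle
from h import *
from scipy.optimize import minimize
V=[]
for t in ('b1','b2'):
    g=cv2.cvtColor(cv2.imread(f'pics/{t}.png'),cv2.COLOR_BGR2GRAY).astype(float);V.append((pickle.load(open(f'pics/{t}.pkl','rb')),g))
def box(x0,x1,y0,y1,z0,z1): return np.array([[x,y,z] for x in(x0,x1) for y in(y0,y1) for z in(z0,z1)])/1e3
M=[box(-59,41,-40,40,0,6),box(41,59,-30,30,0,6),box(-49,35,-22,22,6,34)]
def mask(c,q):
    R=Ro.from_euler('z',q[3]).as_matrix();m=np.zeros((400,640),np.uint8)
    for b in M:
        uv=proj(c,b@R.T+q[:3]);h=cv2.convexHull((uv*16).astype(np.int32));cv2.fillConvexPoly(m,h,1,cv2.LINE_8,4)
    return m
S=[]
for c,g in V:
    roi=mask(c,[.554,.179,0,-.1]);roi=cv2.dilate(roi,np.ones((45,45)));
    v=g[roi>0];print(np.percentile(v,[5,20,40,60,80]))
    s=((g<62)&(roi>0)).astype(np.uint8);s=cv2.morphologyEx(s,cv2.MORPH_CLOSE,np.ones((7,7)));S.append(s)
def cost(q):
    return sum(np.sum(s!=mask(c,[q[0]/100,q[1]/100,q[2]/100,q[3]/10]))/s.sum() for s,(c,g) in zip(S,V))
best=min((minimize(cost,[55.4,17.9,z,y],method='Nelder-Mead',options=dict(initial_simplex=np.array([55.4,17.9,z,y])+np.vstack([np.zeros(4),np.diag([1,1,.8,1.5])]))) for z in(0,.5) for y in(-2,0,2)),key=lambda r:r.fun)
q=best.x/[100,100,100,10];print(q,best.fun)
out=[]
for s,(c,g),x0,y0 in zip(S,V,(255,170),(40,55)):
    im=np.clip(g*1.8,0,255).astype(np.uint8);im=cv2.cvtColor(im,cv2.COLOR_GRAY2BGR)
    cs,_=cv2.findContours(mask(c,q),cv2.RETR_EXTERNAL,cv2.CHAIN_APPROX_NONE);im=cv2.drawContours(im,cs,-1,(0,0,255),1)
    out.append(cv2.resize(im[y0:y0+180,x0:x0+130],None,fx=1.6,fy=1.6,interpolation=0))
o2=[]
for t,x0 in (('s1',310),('s2',230)):
    im=cv2.imread(f'pics/{t}.png')[8:308,x0:x0+170];o2.append(cv2.resize(np.clip(im*1.4,0,255).astype(np.uint8),None,fx=1.72,fy=2,interpolation=cv2.INTER_CUBIC))
L=np.vstack(out);L=cv2.copyMakeBorder(L,0,24,0,0,0)
print(L.shape,o2[0].shape)
cv2.imwrite('pics/fit.png',np.hstack([L[:600]]+o2)[:, :800])
E
python3 bfit.py
```

```text
[ 41.  47.  53. 104. 107.]
[ 43.  50.  81. 104. 166.]
[ 0.55563934  0.1834635  -0.00722929  0.10322865] 0.2906684253307049
(600, 208, 3) (600, 292, 3)
```

View pics/fit.png

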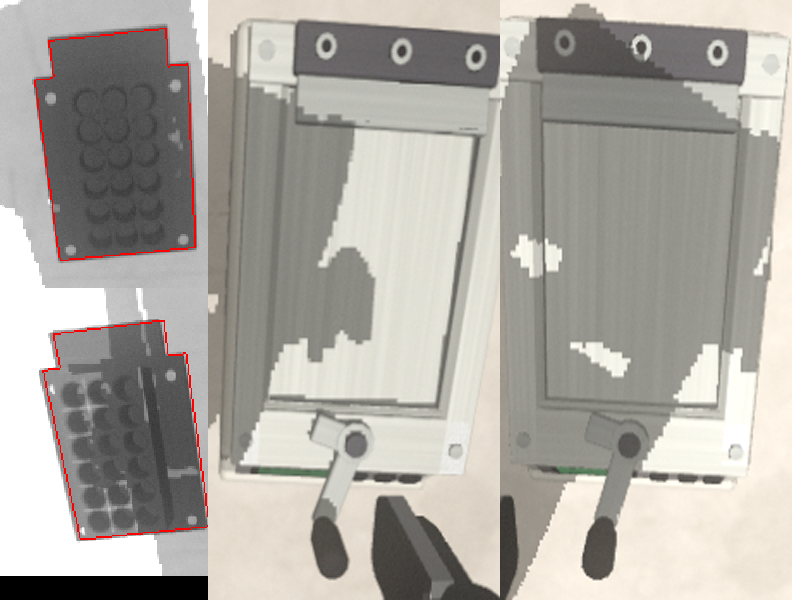

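The red outlines agree with the block. Shaker pixels in this panel: pivot screw (355,445) and (628,446), knob top (331,565) and (598,566), front corners of the recess floor (270,402)/(438,405) and (547,398)/(718,404).

```bash
cat > sfit.py <<'E'
import pickle
from h import *
C=[pickle.load(open(f'pics/{t}.pkl','rb')) for t in('s1','s2')]
f1=lambda u,v:(310+(u-208)/1.72,8+v/2); f2=lambda u,v:(230+(u-500)/1.72,8+v/2)
piv=[(C[0],f1(355,445)),(C[1],f2(628,446))];kn=[(C[0],f1(331,565)),(C[1],f2(598,566))]
print('pivot',tri(piv));print('knob',tri(kn))
fc=[((-60.5,42.5,70),f1(270,402),0),((-60.5,-42.5,70),f1(438,405),0),((-60.5,42.5,70),f2(547,398),1),((-60.5,-42.5,70),f2(718,404),1),((-74.5,0,87),piv[0][1],0),((-74.5,0,87),piv[1][1],1)]
def W(q,p): return Ro.from_euler('z',q[3]).apply(np.array(p)/1e3)+[q[0],q[1],q[2]]
def res(q):
    r=[proj(C[i],W(q,p))[0]-uv for p,uv,i in fc]
    K=(-74.5-42*np.sin(q[4]),42*np.cos(q[4]),113)
    r+=[proj(c,W(q,K))[0]-uv for c,uv in kn];return np.ravel(r)
for fz in (0,1):
    s=least_squares(lambda q:res(q*np.array([1,1,fz,1,1])),[.53,-.19,0,0,1.4],x_scale=[.01,.01,.01,.1,.1]);print(fz,s.x.round(4),res(s.x).round(1).reshape(-1,2).tolist())
    if fz==0:q=s.x*[1,1,0,1,1]
np.save('shaker.npy',q)
o=[]
for i,(t,x0) in enumerate((('s1',310),('s2',230))):
    im=cv2.imread(f'pics/{t}.png')[8:308,x0:x0+170];im=cv2.resize(im,None,fx=2.3,fy=2,interpolation=cv2.INTER_CUBIC)
    def poly(P,col):
        uv=(proj(C[i],[W(q,p) for p in P])-[x0,8])*[2.3,2];cv2.polylines(im,[np.round(uv).astype(int)],True,col,1)
    R=lambda x0,x1,y,z:[(x0,y,z),(x1,y,z),(x1,-y,z),(x0,-y,z)]
    poly(R(-60.5,60.5,42.5,70),(0,0,255));poly(R(-63.5,60.5,45.5,78),(0,255,0));poly(R(46.5,60.5,40,87.5),(255,0,0));poly(R(-126,90,66,0),(255,0,255))
    o.append(im)
cv2.imwrite('pics/sfit.png',np.hstack(o))
E
python3 sfit.py
sed -i "s/^best=.*/r=minimize(lambda p:cost([p[0],p[1],0,p[2]]),[55.5,18.2,1.],method='Nelder-Mead',options=dict(initial_simplex=np.array([55.5,18.2,1.])+np.vstack([np.zeros(3),np.diag([1,1,1.])])));p=r.x;print(p,r.fun);raise SystemExit/" bfit.py; python3 bfit.py
```

```text
pivot (array([ 0.49126783, -0.20136933,  0.08496204]), [array([0. , 0.2]), array([-0. , -0.2])])
knob (array([ 0.44848705, -0.1878883 ,  0.10744144]), [array([0. , 0.1]), array([ 0. , -0.1])])
0 [ 0.566  -0.2045 -0.5818 -0.0296  1.2432] [[-16.7, -68.1], [-84.0, -68.8], [45.2, -66.7], [-23.8, -68.8], [-50.7, -83.4], [13.1, -84.5], [-41.8, -127.6], [25.0, -128.6]]
1 [ 5.6580e-01 -2.0450e-01 -6.0000e-04 -2.9600e-02  1.2437e+00] [[-0.7, -1.4], [-1.6, -0.5], [0.5, 0.3], [-1.0, 0.1], [1.6, 0.9], [1.1, 0.4], [1.2, 0.1], [-1.2, -0.1]]
[ 41.  47.  53. 104. 107.]
[ 43.  50.  81. 104. 166.]
[55.53261228 18.38389854  1.07382459] 0.38230264576091544
```

View pics/sfit.png

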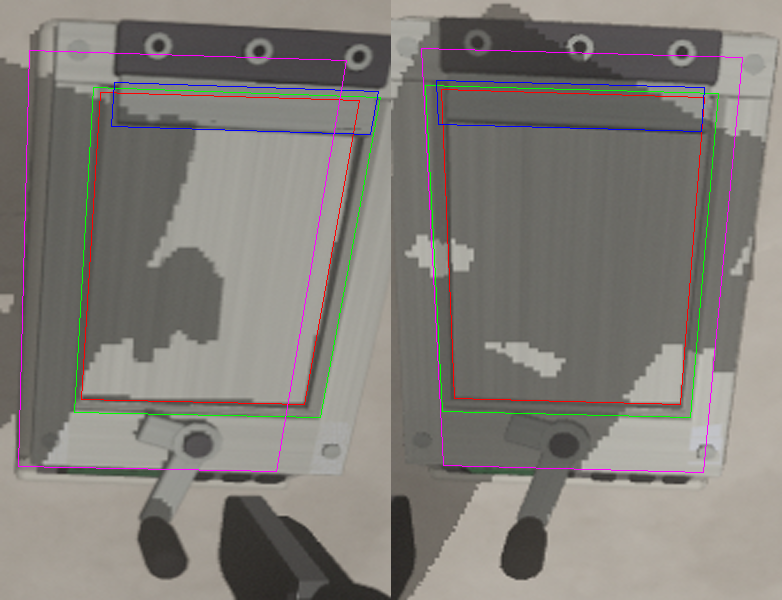

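The fit is good: shaker at (0.566,-0.2045), yaw -0.030, latch about 1.24; block at (0.555,0.184), yaw 0.107. Next I go over the block.

Scaled: -0.045 m is -0.9, -0.044 m is -0.88, -0.107 rad / 2 = -0.0535.

```bash
echo '{"segments": [[0.08,-0.88,0.1,0,0,0],[0.08,-0.88,0.1,0,0,0],[0.08,-0.88,0.1,0,0,0],[0.08,-0.88,0.1,0,0,0],[0.1,-0.9,0.1,0,0,0],[0.1,-0.9,0.1,0,0,0],[0.1,-0.9,0.1,0,0,0],[0.1,-0.88,0.1,0,0,0],[0.06,-0.88,0.1,0,0,0],[0,0,0.2,0,0,-0.0535],[0,0,0,0,0,0],[0,0,0,0,0,0]]}' | python3 nudge.py 0.07
cat > d.py <<'E'
import sys
from cell import env, eyes
from h import *
# usage: d.py x y z tilt yaw : delta from measured pose, in tool axes
def delta(p,tilt,yaw):
    o=env.get_obs();R0=Ro.from_euler('xyz',o['tool_rot']);R1=Ro.from_euler('z',yaw)*Ro.from_euler('y',tilt)*Ro.from_euler('x',np.pi)
    print('dpos',R0.inv().apply(np.array(p)-o['tool_pos']).round(4),'drot',(R0.inv()*R1).as_rotvec().round(4))
if __name__=='__main__':
    a=[float(v) for v in sys.argv[1:]];delta(a[:3],a[3],a[4])
E
python3 d.py .5484 .1831 .182 0 .107
```

```text
t: 4.65
tool_pos: [0.5464, 0.1836, 0.2813]
tool_rot: [3.142, 0.001, 0.108]
force: [-0.0, -0.5, 0.4]
grip_width: 0.0698
gripper_force: 0.0
dpos [0.002  0.0007 0.0992] drot [0.0001 0.0008 0.0009]
```

Scaled: 0.035 m is 0.7, 0.02 m is 0.4.

```bash
echo '{"segments": [[0.04,0.01,0.7,0,0,0],[0,0,0.7,0,0,0],[0,0,0.4,0,0,0],[0,0,0.18,0,0,0],[0,0,0,0,0,0],[0,0,0,0,0,0]]}' | python3 nudge.py;echo '{"segments": [[0,0,0,0,0,0],[0,0,0,0,0,0],[0,0,0,0,0,0],[0,0,0,0,0,0],[0,0,0,0,0,0],[0,0,0,0,0,0]]}' | python3 nudge.py 0.03 60
```

```text
t: 5.25
tool_pos: [0.5499, 0.1823, 0.1839]
tool_rot: [-3.141, -0.002, 0.107]
force: [-0.1, -0.2, 0.1]
grip_width: 0.0699
gripper_force: 0.0
t: 5.85
tool_pos: [0.5502, 0.1826, 0.1844]
tool_rot: [-3.141, -0.003, 0.108]
force: [-0.3, -0.5, 6.3]
grip_width: 0.0427
gripper_force: 64.7
```

Gripped at a width of 42.7 mm. I lift and work out the poses over the recess.

Scaled: -0.04 m is -0.8, -0.02 m is -0.4.

```bash
echo '{"segments": [[0,0,-0.4,0,0,0],[0,0,-0.8,0,0,0],[0,0,-0.8,0,0,0],[0,0,-0.8,0,0,0],[0,0,0,0,0,0]]}' | python3 nudge.py
cat > t.py <<'E'
# t.py tipx tipz tilt_deg [gx h px py] : TCP delta to put tongue tip at (tipx,tipz) mm from pocket
import sys
from d import *
a=[float(v) for v in sys.argv[1:]]
G=(a[3:5] if len(a)>4 else [-5.2,184.2])
q=np.load('shaker.npy');yaw=-.0296;P=np.array([.5658,-.2045,.07])
if len(a)>6:P[:2]=a[5:7]
th=np.radians(a[2]);Rs=Ro.from_euler('z',yaw)
tcp=P+Rs.apply(np.array([a[0],0,a[1]])/1e3+Ro.from_euler('y',th).apply(np.array([G[0]-59,0,G[1]])/1e3))
print('tcp',tcp.round(4));delta(tcp,th,yaw)
E
python3 t.py 38 30 12
```

```text
t: 6.35
tool_pos: [0.5509, 0.1829, 0.3294]
tool_rot: [-3.14, -0.012, 0.108]
force: [1.2, 0.5, -1.8]
grip_width: 0.0424
gripper_force: 63.7
tcp [ 0.5793 -0.2049  0.2935]
dpos [-0.0141  0.3886  0.0352] drot [ 0.0121 -0.2212  0.1376]
```

Scaled: 0.045 m is 0.9, 0.044 m is 0.88, -0.105 rad / 2 = -0.0525.

```bash
echo '{"segments": [[-0.02,0.6,0,0,0,0],[-0.02,0.88,0,0,0,0],[-0.04,0.9,0,0,0,0],[-0.04,0.9,0,0,0,0],[-0.04,0.9,0,0,0,0],[-0.04,0.9,0,0,0,0],[-0.04,0.9,0,0,0,0],[-0.04,0.9,0,0,0,0],[0,0.9,0,0,0,0],[0,0,0,0,0,0.069],[0,0,0,0,-0.0525,0],[0,0,0,0,-0.0525,0]]}' | python3 nudge.py; echo '{"segments": [[0,0,0.2,0,0,0],[0,0,0,0,0,0],[0,0,0,0,0,0]]}' | python3 nudge.py; python3 t.py 38 30 12;python3 shot.py wrist c1
```

```text
t: 7.55
tool_pos: [0.5764, -0.2063, 0.32]
tool_rot: [-3.14, 0.217, -0.031]
force: [-0.2, 0.5, -3.5]
grip_width: 0.0428
gripper_force: 63.6
t: 7.85
tool_pos: [0.5746, -0.2054, 0.3109]
tool_rot: [-3.14, 0.211, -0.029]
force: [-0.4, 0.4, -2.7]
grip_width: 0.0427
gripper_force: 63.6
tcp [ 0.5793 -0.2049  0.2935]
dpos [ 0.0082 -0.0006  0.016 ] drot [-0.0011  0.0015  0.0002]
7.85 [ 0.57461261 -0.2054117   0.31085435] [-3.14044383  0.21088946 -0.02937962]
```

View pics/c1.png

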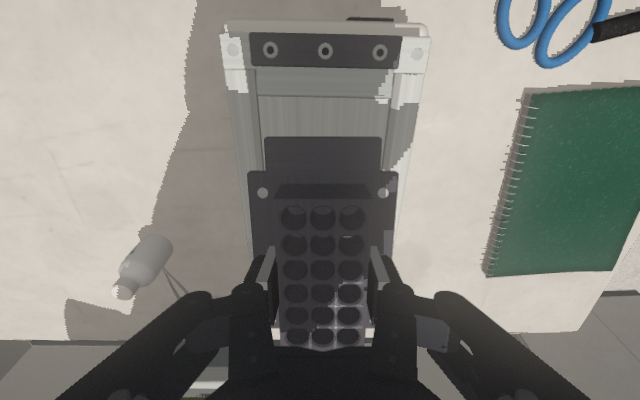

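The tongue's tip edge runs from (266,137) to (381,137), the plate's back edge from (248,172) to (397,172), and the lip's front edge is near row 97 (258 to 392). I compare these with the predicted pixels.

Run:
```python
import pickle
from h import *
c=pickle.load(open('pics/c1.pkl','rb'))
T=np.array([.57461,-.20541,.31085]);R=Ro.from_euler('xyz',[-3.14044,.21089,-.02938])*Ro.from_euler('x',np.pi)
def B(p,g): return T+R.apply((np.array(p)-[g[0],g[1],g[2]])/1e3)
ob={(59,30,6):(266,137),(59,-30,6):(381,137),(41,40,6):(248,172),(41,-40,6):(397,172)}
g0=(-5.2,0,184.2)
for p,u in ob.items():print(p,proj(c,B(p,g0))[0].round(1),u)
s=least_squares(lambda g:np.ravel([proj(c,B(p,g))[0]-u for p,u in ob.items()]),g0);print(s.x,s.fun.round(1))
P=np.array([.5658,-.2045,.07]);S=Ro.from_euler('z',-.0296)
for p in [(46.5,40,12.5),(46.5,-40,12.5),(46.5,40,17.5),(46.5,-40,17.5),(60.5,40,17.5),(60.5,-40,17.5),(40,42.5,0),(40,-42.5,0)]:print(p,proj(c,P+S.apply(np.array(p)/1e3))[0].round(1))
g=cv2.cvtColor(cv2.imread('pics/c1.png'),cv2.COLOR_BGR2GRAY)
print(g[60:115,325]);print(g[110,225:270]);print(g[110,375:430]);print(g[82,230:275],g[82,380:430])
```

```text
(59, 30, 6) [261.4 138.2] (266, 137)
(59, -30, 6) [381.1 138.2] (381, 137)
(41, 40, 6) [244.4 173.5] (248, 172)
(41, -40, 6) [398.1 173.5] (397, 172)
[ -5.15049657   0.91742344 189.42543734] [-0.8  0.4 -0.1  0.4  0.6 -0.4  0.4 -0.4]
(46.5, 40, 12.5) [254.6  98.1]
(46.5, -40, 12.5) [387.   98.1]
(46.5, 40, 17.5) [252.8  99.7]
(46.5, -40, 17.5) [388.7  99.7]
(60.5, 40, 17.5) [250.  74.]
(60.5, -40, 17.5) [391.4  74. ]
(40, 42.5, 0) [255.8 105. ]
(40, -42.5, 0) [386.1 105. ]
[ 65  63  63  64  63  59  59  80 120 121 121 123 120 120 122 122 121 122
 123 125 124 123 122 121 121 121 122 122 122 120 121 120 123 124 122 117
 100 104 128 128 129 128 128 128 129 128 128 128 128 129 128 128 129 129
 128]
[135 135 135 134 129 129 132 129 129 129 127 128 129 130 132 134 135 133
 131 129 131 130 129 129 129 125 117 115 115 118 115 117 105  92 119 129
 132 130 129 129 129 128 128 130 133]
[130 129 129 130 131 133 134 134 134 134 133 132 132 117  99 110 120 121
 122 122 123 127 132 134 133 133 132 131 133 134 134 135 139 139 138 136
 135 136 136 136 136 134 133 186 207 209 209 209 209 209 209 210 209 210
 209]
[199 198 198 200 202 202 206 208 210 208 205 204 205 206 205 204 164 129
 120 116 117 116 115 116 119  98 109 123 125 123 124 123 123 123 123 124
 123 124 124 124 124 122 124 123 124] [126 126 127 127 128 165 186 186 186 186 186 183 149 122 157 169 171 171
 171 173 182 201 208 207 206 204 203 204 206 207 208 210 213 212 210 207
 206 207 207 205 205 204 197 198 205 206 206 206 207 206]
```

The lateral and lengthwise offsets between block and lip agree to about 1 mm. The height in the hand is less certain (184 to 189 mm), so I'll find the recess floor by touch.

Scaled: 0.01 m is 0.2, 0.008 m is 0.16.

```bash
echo '{"segments": [[0.16,0,0.2,0,0,0],[0.04,0,0.2,0,0,0],[0.02,0,0.16,0,0,0],[0,0,0,0,0,0],[0,0,0,0,0,0]]}' | python3 nudge.py; python3 t.py 38 5 12; python3 -c "
from cell import env, eyes;print(env.get_obs()['force'],env.get_obs()['wrist_torque'])"
```

```text
t: 8.4
tool_pos: [0.5799, -0.2059, 0.2823]
tool_rot: [-3.141, 0.211, -0.03]
force: [0.7, -0.1, -3.0]
grip_width: 0.0428
gripper_force: 63.7
tcp [ 0.5793 -0.2049  0.2685]
dpos [ 0.0022 -0.001   0.0136] drot [-0.0005  0.0016 -0.0002]
[ 0.65664234 -0.08644559 -3.01476498] [-0.06311586 -0.16207217 -0.0261841 ]
```

Scaled: 0.003 m is 0.06, 0.0004 m is 0.008.

```bash
echo '{"segments": [[0.008,0,0.06,0,0,0],[0.008,0,0.06,0,0,0],[0.008,0,0.06,0,0,0],[0,0,0,0,0,0],[0,0,0,0,0,0]]}' | python3 nudge.py; echo '{"segments": [[0.008,0,0.04,0,0,0],[0.008,0,0.04,0,0,0],[0,0,0,0,0,0],[0,0,0,0,0,0]]}' | python3 nudge.py;python3 t.py 38 5 12
```

```text
t: 8.9
tool_pos: [0.5794, -0.2059, 0.2738]
tool_rot: [-3.142, 0.21, -0.03]
force: [0.1, 0.0, -3.1]
grip_width: 0.0427
gripper_force: 63.7
t: 9.3
tool_pos: [0.5793, -0.2059, 0.2697]
tool_rot: [-3.141, 0.21, -0.03]
force: [-0.4, 0.9, -3.9]
grip_width: 0.0429
gripper_force: 63.7
tcp [ 0.5793 -0.2049  0.2685]
dpos [ 0.0002 -0.001   0.0012] drot [-0.0001  0.0008 -0.0002]
```

Scaled: 0.001 m is 0.02, 0.0002 m is 0.004.

```bash
for i in 1 2 ; do :; done; echo '{"segments": [[0.004,0,0.02,0,0,0],[0,0,0,0,0,0],[0,0,0,0,0,0]]}' | python3 nudge.py;echo '{"segments": [[0.004,0,0.02,0,0,0],[0,0,0,0,0,0],[0,0,0,0,0,0]]}' | python3 nudge.py;echo '{"segments": [[0.004,0,0.02,0,0,0],[0,0,0,0,0,0],[0,0,0,0,0,0]]}' | python3 nudge.py
```

```text
t: 9.6
tool_pos: [0.5793, -0.2059, 0.2688]
tool_rot: [-3.142, 0.21, -0.03]
force: [0.4, 0.4, -4.1]
grip_width: 0.0429
gripper_force: 63.7
t: 9.9
tool_pos: [0.5793, -0.2059, 0.2677]
tool_rot: [-3.142, 0.21, -0.03]
force: [-0.3, -0.3, -2.4]
grip_width: 0.0426
gripper_force: 63.7
t: 10.2
tool_pos: [0.5793, -0.2059, 0.2667]
tool_rot: [-3.142, 0.21, -0.03]
force: [-0.0, -0.0, -3.1]
grip_width: 0.0427
gripper_force: 63.7
```

Scaled: 0.001 m is 0.02, 0.0002 m is 0.004.

```bash
echo '{"segments": [[0.004,0,0.02,0,0,0],[0,0,0,0,0,0],[0,0,0,0,0,0]]}' | python3 nudge.py;echo '{"segments": [[0.004,0,0.02,0,0,0],[0,0,0,0,0,0],[0,0,0,0,0,0]]}' | python3 nudge.py;echo '{"segments": [[0.004,0,0.014,0,0,0],[0,0,0,0,0,0],[0,0,0,0,0,0]]}' | python3 nudge.py
```

```text
t: 10.5
tool_pos: [0.5793, -0.2059, 0.2657]
tool_rot: [-3.142, 0.21, -0.03]
force: [-0.3, -1.1, -3.2]
grip_width: 0.0429
gripper_force: 63.7
t: 10.8
tool_pos: [0.5793, -0.2059, 0.2647]
tool_rot: [-3.142, 0.21, -0.03]
force: [0.2, 0.2, -4.1]
grip_width: 0.0429
gripper_force: 63.7
t: 11.1
tool_pos: [0.5794, -0.2059, 0.2642]
tool_rot: [3.142, 0.21, -0.03]
force: [-0.2, 0.3, -2.3]
grip_width: 0.0428
gripper_force: 63.8
```

```bash
echo '{"segments": [[0.004,0,0.02,0,0,0],[0,0,0,0,0,0],[0,0,0,0,0,0]]}' | python3 nudge.py;echo '{"segments": [[0.004,0,0.02,0,0,0],[0,0,0,0,0,0],[0,0,0,0,0,0]]}' | python3 nudge.py
```

```text
t: 11.4
tool_pos: [0.5793, -0.206, 0.2638]
tool_rot: [3.141, 0.21, -0.03]
force: [-3.8, 1.3, 4.1]
grip_width: 0.043
gripper_force: 64.4
t: 11.7
tool_pos: [0.5794, -0.206, 0.2635]
tool_rot: [3.141, 0.21, -0.03]
force: [-5.4, 1.3, 8.7]
grip_width: 0.0429
gripper_force: 65.0
```

Touched the floor at a TCP height of 0.264, so h is about 184 as first measured. I back off and slide the tongue under the lip.

Scaled: 0.0049 m is 0.098, -0.001 m is -0.02.

```bash
echo '{"segments": [[-0.012,0,-0.06,0,0,0],[0.098,0,-0.02,0,0,0],[0.098,0,-0.02,0,0,0],[0,0,0,0,0,0],[0,0,0,0,0,0]]}' | python3 nudge.py; echo '{"segments": [[0.078,0,-0.016,0,0,0],[0,0,0,0,0,0],[0,0,0,0,0,0]]}' | python3 nudge.py; python3 t.py 59.5 1.5 12
```

```text
t: 12.2
tool_pos: [0.5895, -0.2061, 0.2643]
tool_rot: [-3.141, 0.21, -0.03]
force: [0.2, -0.3, -2.8]
grip_width: 0.0426
gripper_force: 63.8
t: 12.5
tool_pos: [0.5934, -0.2063, 0.2648]
tool_rot: [-3.142, 0.21, -0.03]
force: [-0.1, -1.0, -3.5]
grip_width: 0.0427
gripper_force: 63.8
tcp [ 0.6008 -0.2055  0.265 ]
dpos [ 0.0072 -0.001  -0.0018] drot [-0.0001  0.0007 -0.0001]
```

Scaled: 0.0029 m is 0.058, 0.002 m is 0.04.

```bash
echo '{"segments": [[0.058,0,-0.014,0,0,0],[0.04,0,-0.008,0,0,0],[0,0,0,0,0,0],[0,0,0,0,0,0]]}' | python3 nudge.py; echo '{"segments": [[0.04,0,-0.008,0,0,0],[0,0,0,0,0,0],[0,0,0,0,0,0]]}' | python3 nudge.py; echo '{"segments": [[0.02,0,-0.004,0,0,0],[0,0,0,0,0,0],[0,0,0,0,0,0]]}' | python3 nudge.py; python3 t.py 59.5 1.5 12
```

```text
t: 12.9
tool_pos: [0.5984, -0.2065, 0.2649]
tool_rot: [-3.142, 0.21, -0.03]
force: [-0.0, 0.7, -3.3]
grip_width: 0.0429
gripper_force: 63.8
t: 13.2
tool_pos: [0.6004, -0.2065, 0.2649]
tool_rot: [-3.142, 0.21, -0.03]
force: [0.5, -1.1, -2.9]
grip_width: 0.0429
gripper_force: 63.8
t: 13.5
tool_pos: [0.601, -0.2066, 0.2648]
tool_rot: [-3.141, 0.212, -0.03]
force: [-4.9, 0.8, -0.4]
grip_width: 0.0429
gripper_force: 63.8
tcp [ 0.6008 -0.2055  0.265 ]
dpos [-0.0003 -0.001  -0.0002] drot [-0.0003  0.0025 -0.0003]
```

The tongue tip is against the back wall. I'll now lay the block flat by turning it about the tongue tip, after backing off 0.5 mm.

Scaled: -0.0064 m is -0.128, 0.0024 m is 0.048, 0.035 rad / 2 = 0.0175.

```bash
echo '{"segments": [[-0.016,-0.01,0.016,0,0,0],[-0.128,0,0.048,0,0.0175,0],[-0.128,0,0.048,0,0.0175,0],[-0.128,0,0.048,0,0.0175,0],[0,0,0,0,0,0],[0,0,0,0,0,0]]}' | python3 nudge.py; python3 t.py 59 0.5 6;  python3 t.py 59 0.5 2
```

```text
t: 14.1
tool_pos: [0.5806, -0.2055, 0.2609]
tool_rot: [3.141, 0.104, -0.03]
force: [0.4, 0.3, -2.3]
grip_width: 0.0428
gripper_force: 63.7
tcp [ 0.5802 -0.2049  0.2604]
dpos [-0.0004 -0.0005  0.0006] drot [ 0.0003 -0.0006 -0.0002]
tcp [ 0.5671 -0.2045  0.2568]
dpos [-0.0131 -0.0005  0.0055] drot [ 0.0003  0.0692 -0.0002]
```

The rows are not in the units I measure in: shifts go in shares of 50 mm and turns go in shares of 2 rad. I convert before sending: -0.0066 m is -0.132, -0.0065 m is -0.13, 0.035 rad / 2 = 0.0175.

```bash
echo '{"segments": [[-0.132,0,0.048,0,0.0175,0],[-0.13,0,0.056,0,0.0175,0],[0,0,0,0,0,0],[0,0,0,0,0,0]]}' | python3 nudge.py; python3 t.py 59 0.2 0
```

```text
t: 14.5
tool_pos: [0.5673, -0.2051, 0.2569]
tool_rot: [3.141, 0.035, -0.03]
force: [0.6, 0.6, -3.2]
grip_width: 0.0429
gripper_force: 63.8
tcp [ 0.5606 -0.2043  0.2544]
dpos [-0.0066 -0.0006  0.0027] drot [ 0.0003  0.0352 -0.0001]
```

Scaled: -0.0033 m is -0.066, 0.0013 m is 0.026, 0.0175 rad / 2 = 0.0088.

```bash
echo '{"segments": [[-0.066,0,0.026,0,0.0088,0],[0,0,0,0,0,0],[0,0,0,0,0,0]]}' | python3 nudge.py;echo '{"segments": [[-0.066,0,0.026,0,0.0088,0],[0,0,0,0,0,0],[0,0,0,0,0,0]]}' | python3 nudge.py; python3 t.py 59 0 0
```

```text
t: 14.8
tool_pos: [0.5637, -0.205, 0.2556]
tool_rot: [3.141, 0.017, -0.03]
force: [0.2, 0.3, -1.5]
grip_width: 0.0427
gripper_force: 63.9
t: 15.1
tool_pos: [0.5602, -0.2049, 0.2545]
tool_rot: [3.141, -0.001, -0.03]
force: [0.2, -1.0, -0.6]
grip_width: 0.0428
gripper_force: 63.9
tcp [ 0.5606 -0.2043  0.2542]
dpos [ 0.0003 -0.0006  0.0003] drot [ 0.0002 -0.0008 -0.0004]
```

Scaled: 0.001 m is 0.02.

```bash
echo '{"segments": [[0,0,0.02,0,0,0],[0,0,0,0,0,0],[0,0,0,0,0,0]]}' | python3 nudge.py;echo '{"segments": [[0,0,0,0,0,0],[0,0,0,0,0,0],[0,0,0,0,0,0]]}' | python3 nudge.py 0.054; echo '{"segments": [[0,0,-0.2,0,0,0],[0,0,-0.6,0,0,0],[0,0,-0.8,0,0,0],[-0.6,0,-0.2,0,0,0],[-0.6,0,0,0,0,0],[0,0,0,0,0,0],[0,0,0,0,0,0]]}' | python3 nudge.py; python3 shot.py wrist e1; python3 shot.py side e2
python3 - <<'E'
import cv2,numpy as np
a=cv2.imread('pics/e1.png');b=cv2.imread('pics/e2.png')[140:240,310:460]
cv2.imwrite('pics/e.png',np.hstack([a[:350,160:500],cv2.resize(b,(450,350),interpolation=cv2.INTER_CUBIC)]))
E
```

```text
t: 15.4
tool_pos: [0.5604, -0.205, 0.2544]
tool_rot: [3.141, -0.0, -0.03]
force: [-1.8, 0.7, 6.3]
grip_width: 0.0427
gripper_force: 64.7
t: 15.7
tool_pos: [0.5601, -0.2048, 0.2528]
tool_rot: [-3.142, 0.0, -0.03]
force: [-0.5, 0.3, -0.1]
grip_width: 0.0536
gripper_force: 0.0
t: 16.4
tool_pos: [0.5, -0.2031, 0.3438]
tool_rot: [3.141, -0.001, -0.03]
force: [0.3, 0.2, 0.2]
grip_width: 0.0539
gripper_force: 0.0
16.4 [ 0.49996874 -0.2030668   0.34377919] [ 3.14111718e+00 -1.26028497e-03 -3.03437398e-02]
16.45 [ 0.5004267  -0.20311214  0.34360437] [ 3.14122882e+00 -9.89458312e-04 -2.99549912e-02]
```

View pics/e.png

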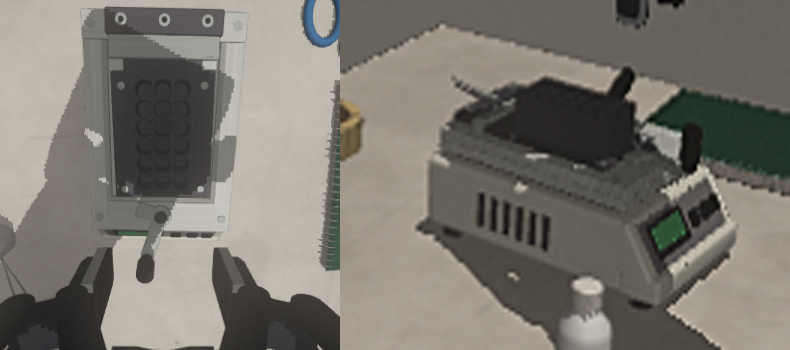

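The block lies flat in the recess with its tongue under the lip. The latch is still open, with the knob at about (147,268) in the wrist panel. Next I pinch the knob.

Scaled: -0.025 m is -0.5, 0.02 m is 0.4.

```bash
echo '{"segments": [[-0.5,-0.14,0,0,0,0],[-0.5,-0.14,0.4,0,0,0],[0,0,0.5,0,0,0],[0,0,0.3,0,0,0],[0,0,0.3,0,0,0],[0,0,0,0,0,0],[0,0,0,0,0,0]]}' | python3 nudge.py; echo '{"segments": [[0,0,0,0,0,0],[0,0,0,0,0,0],[0,0,0,0,0,0],[0,0,0,0,0,0],[0,0,0,0,0,0]]}' | python3 nudge.py 0.0 20
```

```text
t: 17.2
tool_pos: [0.4513, -0.1878, 0.2682]
tool_rot: [-3.141, 0.0, -0.03]
force: [0.2, -0.5, 0.8]
grip_width: 0.0541
gripper_force: 0.0
t: 17.7
tool_pos: [0.4509, -0.1877, 0.269]
tool_rot: [3.141, -0.001, -0.03]
force: [-1.2, 1.3, 4.2]
grip_width: 0.0139
gripper_force: 21.6
```

Scaled: -0.0046 m is -0.092, 0.0043 m is 0.086.

```bash
echo '{"segments": [[0.044,-0.092,-0.02,0,0,0],[0.046,-0.092,-0.02,0,0,0],[0.066,-0.08,0,0,0,0],[0.068,-0.08,0,0,0,0],[0.084,-0.062,0,0,0,0],[0.086,-0.062,0,0,0,0],[0,0,0,0,0,0]]}' | python3 nudge.py; echo '{"segments": [[0.096,-0.038,0,0,0,0],[0.098,-0.038,0,0,0,0],[0.104,-0.014,0,0,0,0],[0.104,-0.012,0,0,0,0],[0,0,0,0,0,0],[0,0,0,0,0,0]]}' | python3 nudge.py
```

```text
t: 18.4
tool_pos: [0.4708, -0.1648, 0.2693]
tool_rot: [3.14, 0.002, -0.03]
force: [-1.8, -4.6, -2.2]
grip_width: 0.0137
gripper_force: 21.2
t: 19.0
tool_pos: [0.4907, -0.1597, 0.2692]
tool_rot: [-3.14, 0.002, -0.03]
force: [-3.7, 2.0, -1.4]
grip_width: 0.0136
gripper_force: 23.3
```

Scaled: 0.002 m is 0.04.

```bash
echo '{"segments": [[0.04,0,0,0,0,0],[0,0,0,0,0,0],[0,0,0,0,0,0]]}' | python3 nudge.py; echo '{"segments": [[0.04,0,0,0,0,0],[0,0,0,0,0,0],[0,0,0,0,0,0]]}' | python3 nudge.py
```

```text
t: 19.3
tool_pos: [0.4926, -0.1597, 0.2692]
tool_rot: [-3.139, 0.002, -0.03]
force: [-3.3, 2.5, -0.4]
grip_width: 0.0139
gripper_force: 23.0
t: 19.6
tool_pos: [0.4947, -0.1597, 0.2693]
tool_rot: [-3.139, 0.002, -0.03]
force: [-3.9, 4.4, -0.8]
grip_width: 0.0136
gripper_force: 22.6
```

Scaled: 0.002 m is 0.04.

```bash
echo '{"segments": [[0.04,0,0,0,0,0],[0,0,0,0,0,0],[0,0,0,0,0,0]]}' | python3 nudge.py; echo '{"segments": [[0.04,0,0,0,0,0],[0,0,0,0,0,0],[0,0,0,0,0,0]]}' | python3 nudge.py;python3 shot.py side k1;python3 shot.py scene k2
python3 - <<'E'
import cv2,numpy as np
b=cv2.imread('pics/k1.png')[130:240,340:460];a=cv2.imread('pics/k2.png')[200:310,280:420]
cv2.imwrite('pics/k.png',np.hstack([cv2.resize(b,(360,330),interpolation=cv2.INTER_CUBIC),cv2.resize(a,(420,330),interpolation=cv2.INTER_CUBIC)]))
E
```

```text
t: 19.9
tool_pos: [0.4967, -0.1597, 0.2693]
tool_rot: [-3.139, 0.002, -0.03]
force: [-2.4, 4.3, 0.1]
grip_width: 0.0136
gripper_force: 22.4
t: 20.2
tool_pos: [0.4987, -0.1598, 0.2693]
tool_rot: [-3.139, 0.002, -0.03]
force: [-3.2, 3.6, -0.6]
grip_width: 0.014
gripper_force: 22.4
20.2 [ 0.49872615 -0.15975438  0.26925768] [-3.13900452e+00  1.97250992e-03 -3.01034699e-02]
20.25 [ 0.49871188 -0.15975906  0.26926648] [-3.13899739e+00  1.97751963e-03 -3.01252710e-02]
```

The force hasn't shown a clear stop, and the pads may be slipping along the knob. I'll release and push the knob from behind with closed fingers, feeling for the stop.

```bash
echo '{"segments": [[0,0,0,0,0,0],[0,0,0,0,0,0],[0,0,-0.4,0,0,0],[0,0,-0.6,0,0,0],[-0.5,0,0,0,0,0],[-0.5,0,0,0,0,0],[0,0,0,0,0,0]]}' | python3 nudge.py 0.04; echo '{"segments": [[0,0,0,0,0,0],[0,0,0.4,0,0,0],[0,0,0.52,0,0,0],[0,0,0,0,0,0],[0,0,0,0,0,0]]}' | python3 nudge.py 0 20;echo '{"segments": [[0.1,0,0,0,0,0],[0.1,0,0,0,0,0],[0.08,0,0,0,0,0],[0,0,0,0,0,0],[0,0,0,0,0,0]]}' | python3 nudge.py; echo '{"segments": [[0.06,0,0,0,0,0],[0.06,0,0,0,0,0],[0,0,0,0,0,0]]}' | python3 nudge.py
```

```text
t: 21.0
tool_pos: [0.4479, -0.159, 0.3205]
tool_rot: [3.141, -0.001, -0.031]
force: [-0.6, 1.1, -0.9]
grip_width: 0.0399
gripper_force: 0.0
t: 21.5
tool_pos: [0.4498, -0.1591, 0.2741]
tool_rot: [-3.141, 0.001, -0.03]
force: [0.7, 0.6, 1.0]
grip_width: 0.0001
gripper_force: 0.0
t: 22.0
tool_pos: [0.4635, -0.1594, 0.2744]
tool_rot: [3.141, -0.0, -0.03]
force: [-0.0, 0.7, -0.9]
grip_width: 0.0001
gripper_force: 0.0
t: 22.3
tool_pos: [0.4696, -0.1596, 0.2742]
tool_rot: [3.142, -0.0, -0.03]
force: [0.2, -0.6, 0.3]
grip_width: 0.0001
gripper_force: 0.0
```

Scaled: 0.002 m is 0.04.

```bash
for k in 1; do echo '{"segments": [[0.04,0,0,0,0,0],[0.04,0,0,0,0,0],[0,0,0,0,0,0]]}' | python3 nudge.py; done; echo '{"segments": [[0.04,0,0,0,0,0],[0,0,0,0,0,0],[0,0,0,0,0,0]]}' | python3 nudge.py; echo '{"segments": [[0.04,0,0,0,0,0],[0,0,0,0,0,0],[0,0,0,0,0,0]]}' | python3 nudge.py
```

```text
t: 22.6
tool_pos: [0.4735, -0.1597, 0.2741]
tool_rot: [3.142, -0.0, -0.03]
force: [-0.0, -0.3, -0.4]
grip_width: -0.0002
gripper_force: 0.0
t: 22.9
tool_pos: [0.4753, -0.1598, 0.2741]
tool_rot: [-3.142, 0.0, -0.03]
force: [0.1, 0.5, 0.1]
grip_width: -0.0002
gripper_force: 0.0
t: 23.2
tool_pos: [0.477, -0.1598, 0.2739]
tool_rot: [-3.141, 0.001, -0.03]
force: [-3.3, 0.2, 2.0]
grip_width: 0.0001
gripper_force: 1.6
```

Scaled: 0.001 m is 0.02.

```bash
echo '{"segments": [[0.02,0,0,0,0,0],[0,0,0,0,0,0],[0,0,0,0,0,0]]}' | python3 nudge.py; echo '{"segments": [[0.02,0,0,0,0,0],[0,0,0,0,0,0],[0,0,0,0,0,0]]}' | python3 nudge.py; echo '{"segments": [[0.02,0,0,0,0,0],[0,0,0,0,0,0],[0,0,0,0,0,0]]}' | python3 nudge.py
```

```text
t: 23.5
tool_pos: [0.4776, -0.1598, 0.2738]
tool_rot: [-3.141, 0.004, -0.03]
force: [-7.6, -0.1, 4.4]
grip_width: -0.0001
gripper_force: 3.4
t: 23.8
tool_pos: [0.4782, -0.1598, 0.2738]
tool_rot: [-3.141, 0.006, -0.029]
force: [-10.6, 0.8, 5.4]
grip_width: 0.0003
gripper_force: 5.1
t: 24.1
tool_pos: [0.4787, -0.1598, 0.2737]
tool_rot: [-3.141, 0.008, -0.029]
force: [-13.3, 0.9, 7.7]
grip_width: -0.0003
gripper_force: 6.7
```

The force rises stiffly to 13 N, well above the 1 to 2 N the latch needs to turn, so it is at its stop. I back off, retract and look.

Scaled: -0.05 m is -1, -0.03 m is -0.6.

```bash
echo '{"segments": [[-0.4,0,0,0,0,0],[-0.2,0,-0.4,0,0,0],[0,0,-1,0,0,0],[0,0,-0.6,0,0,0],[-0.4,0,0,0,0,0],[0,0,0,0,0,0],[0,0,0,0,0,0]]}' | python3 nudge.py; python3 shot.py wrist f1;python3 shot.py side f2
python3 - <<'E'
import cv2,numpy as np
a=cv2.imread('pics/f1.png');b=cv2.imread('pics/f2.png')[130:240,330:460]
cv2.imwrite('pics/f.png',np.hstack([cv2.resize(a[0:250,240:490],(400,400),interpolation=cv2.INTER_CUBIC),cv2.resize(b,(400,400),interpolation=cv2.INTER_CUBIC)]))
E
```

```text
t: 24.8
tool_pos: [0.4303, -0.1584, 0.3738]
tool_rot: [-3.142, -0.001, -0.03]
force: [0.5, 0.2, -0.7]
grip_width: 0.0002
gripper_force: 0.0
24.8 [ 0.43030673 -0.15839726  0.37376443] [-3.14155221e+00 -9.21656942e-04 -3.02288208e-02]
24.85 [ 0.43041506 -0.15839378  0.37332806] [-3.14109298e+00  1.12803026e-04 -3.00819828e-02]
```

View pics/f.png

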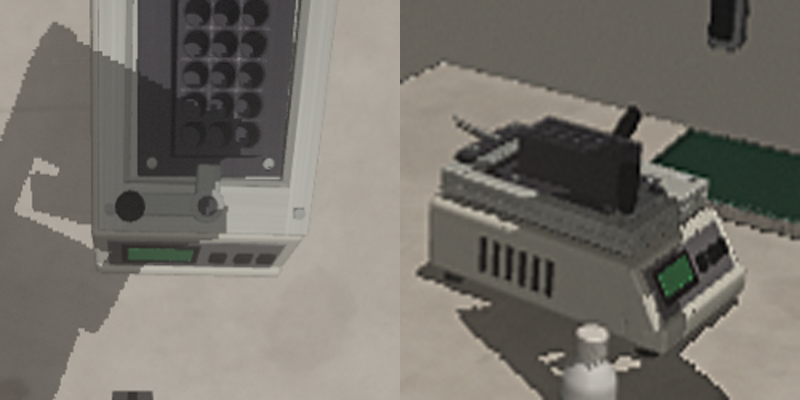

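The lever points left with the knob at (130,206). The nose at (208,175) lies over the ledge, and the block is flat in the recess with the dropper still standing, so I hand in.

```bash
python3 -c "
from cell import env, eyes;print(env.finish_job())"
```

```text
the job is handed in; nothing more can be done
None
```

The job is handed in at about 25 s of the 54 s allowed: the last pictures show the block flat in the recess with its tongue under the lip, the latch at its stop over the front ledge, and the small dropper standing (the stain and diluent bottles were not in those last pictures); the hand-in returned no verdict.

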